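# Set the air scribe's flow by four clicks and lock the dial

## Robot

A 6-joint arm with a two-finger parallel gripper is mounted at the origin on a cart in front of the work surface, level with it; the furniture and walls round the work are solid. World frame = base frame: x ahead of the robot, y to its left, z up, the work surface at z = 0. Lengths are in mm, angles in degrees, forces in N, time in s.
With the tool pointing down it reaches from about 350 to 850 mm from the base axis. Payload 8.1 kg.
Tool frame: the origin (TCP) lies midway between the tips of the shut fingers; the grasp point (between the pads) lies grip_depth behind it (grip_depth is the distance from the TCP to the grasp point, in mm); z points along the fingers, y is the line along which they close (so a half turn about z gives the same grasp; the last joint's range is limited). The gripper opens to 85 mm and grips with 20 to 120 N. Pads are 22 mm wide; open, the fingers measure 114 mm over their backs; the gripper's body (76 mm by 85 mm) begins 54 mm behind the grasp point. The pads swing forward as they close: fully open they stand 13 mm farther back than shut.
Start: joints at [69.534, 7.471, 85.268, -0, 87.261, -4.893], TCP at [161.057, 577.984, 231.292] pointing down, gripper open.
Joint ranges: [-169.43, 169.43], [-51.17, 129.36], [1.28, 143.12], [-76.62, 256.62], [0, 156.53], [-152.29, 152.29]. Speed limits (degrees/s): [136.94, 136.94, 159.86, 180, 180, 180].

## Interface

Orientations are given as [roll, pitch, yaw] about the fixed x, y, z axes, in that order (R = Rz(yaw) Ry(pitch) Rx(roll)).
In Python, from bench import sense, snapshot, hand_in, grip_depth gives the robot as it stands. The module is installed in compiled form; this text tells all that it offers.
- The arm moves only by the tool apply_moves, never from a script. Its argument "series" is text: rows parted by semicolons, each of 5 numbers parted by spaces: the shift along the tool's x, y, z each as a share of 0.3 m, from -1 to 1, then the turn about the tool's z as a share of 2 rad, from -1 to 1, then the gripper's target within -1 to 1 (shut at 1, half-way at 0, fully open at -1). In form: tx ty tz twist gripper; .... A call has 1 to 5 rows; each row shifts and turns the commanded pose from where the row before left it, along the tool's axes as they then stand; what a row does not reach is not made up. A row lasts 1/12 s, in which the tool goes at most 41.7 mm and 7.16 degrees, less where a joint would pass 70% of its speed; a pose out of reach is approached as far as the arm can. A call with a number of a shift or a turn outside -1 to 1 is refused whole. A call with a gripper value outside its range is refused whole. The fingers move at their own pace and stop on an object; "squeeze" is the grip in N (left out, the last holds). Time passes only in rows, so rows that do not move let the fingers close. It gives the time, the measured TCP pose, the force, the opening and the grip force at its end, in the units of the state.
- sense(): the state, without advancing time (a new reading comes with each control period).
- snapshot(name): name is "scene" or "top"; returns a dict with "frame" (480x640x3 uint8, blue, green, red), "depth" (480x640 float32, mm along the optical axis (not along the pixel's ray), 0 where there is no reading), "intrinsics" (3x3 intrinsics, pixels), "dist" ([k1, k2, p1, p2, k3] as OpenCV has them; the pictures are not rectified), "extrinsics" (4x4, takes a point from camera to world coordinates). Camera axes: x right, y down, z forward; pixel columns grow to the right and rows downward; lengths in mm; the calibration is good to about 2 mm. A picture is of the moment at which its call begins.
- hand_in(): hands the job in; it is judged then, once.
The state is a dict: "time": time; "joint_pos": joint angles; "qd": joint speeds; "joint_efforts": joint torques, N m; "tool_pos": TCP position; "tcp_rot": TCP orientation; "ft_force": force on the tool from outside, world axes, zero at the start; "wrist_torque": the same for the moment, N m; "finger_gap": finger opening in mm; "grip_force": force on a finger pad.
Only numpy, scipy, OpenCV 4.12 (cv2) and the standard library are available. Lean on these libraries where they do the work, as an engineer would, in place of code of your own. Each camera call takes 0.05 s, during which the arm holds its last target. There are 200 camera calls.

## Task

Before the air is turned on, set the air scribe's flow controller: with a fingertip, push the grey grip bar of its black dial round clockwise (seen from above) by exactly four clicks from where it stands now, and never let it go on to a fifth. Then press the dial straight down with the fingertips until it is fully home and locked, so that its orange band has gone, and leave it. Only push and press: do not take the bar between the fingers, and leave the air scribe, the bottle and the jar where they stand.

Things in the scene. Friction and masses are not known exactly. Their poses are not given: they have to be found in the camera images.
- console: the flow controller: blue housing 130 mm (its x, front to back) x 160 mm (its y), fixed to the bench; origin at the centre of its underside, z up; grey face plate 55 mm above the bench. The dial's upright axis is at x = +8, y = +22 mm in this frame; a flat gauge at x = +22, y = -50 mm rises 5 mm above the plate. Hose tails stick out 28 mm behind, an outlet 10 mm in front, 30 mm above the bench
- dial_top (a point): on the dial's axis, centre of the top face of its grip bar: 95.5 mm above the bench while up, 89.5 mm when locked. Turns with the dial: x axis along the bar to the pointer end, z up. The dial is a black disc 74 mm across, its top face 24 mm below this point, with an upright grey grip bar across its middle: 68 mm long, 11 mm thick, 24 mm high; a red pointer line marks one half of the bar
- pointer_tip (a point): the end of the grip bar that carries the red pointer line: 34 mm from the dial's axis, 13 mm below the bar's top face; it moves with the dial
- flow_dial (a joint): turn of the dial, rad, growing clockwise from above. 11 click stops 18 degrees (0.314 rad) apart: 0, 0.314 ... 3.142, end stops just beyond; at 0 the pointer points along the console's +y. Starts resting in one of the first four stops. Leaving a stop takes 0.12 N m (some 4 N near the bar's end); past half-way it jumps by itself into the next stop and stays
- flow_lock (a joint): how far the dial is pushed down, m: 0 is up, free to turn (6 mm of orange band shows under the disc); 0.006 is fully down, locked, band hidden. Pressing down takes about 10 N; it stays where it is left. It goes down only while the dial rests in a click stop; once down the dial cannot turn and a fingertip cannot bring it up again
- air_scribe: slim white and black engraving pen, 12 x 145 x 12 mm, lying on the bench in front of the controller along its own y; origin at the middle of its underside; loose, to be left alone
- glue_bottle: white drip bottle, 37 mm in diameter, 88 mm high, standing left of the controller; origin at the centre of its foot; loose, to be left alone
- jar_glass: small open glass jar, 46 mm in diameter, 53 mm high, standing right of the controller; origin at the centre of its foot; loose, to be left alone

How it is judged (in metres and radians):
On the way:
1. the dial rests four clicks clockwise of its start, still up (not yet pressed) (distance of pointer_tip from where it was at the start of the episode between 0.0375 and 0.0428 m and value of joint flow_lock below 0.003 m), for 0.3 s.
At the end, for the whole second after the job is handed in: the dial rests in the click stop four clicks clockwise of its start (within a quarter of a click), is pressed down to within 0.8 mm of fully home, and the air scribe, the bottle and the jar are upright and within 15 mm of where they were (distance of pointer_tip from where it was at the start of the episode between 0.0375 and 0.0428 m and value of joint flow_lock above 0.0052 m and velocity of joint flow_dial between -0.05 and 0.05 rad/s and distance of each of air_scribe, glue_bottle, jar_glass from where it was at the start of the episode below 0.015 m and angle between each of glue_bottle, jar_glass's own z axis and vertical below 0.2 rad); the robot touches nothing.
It fails at once if the dial is turned past the fourth click towards the fifth (more than 4.6 clicks from its start) (distance of pointer_tip from where it was at the start of the episode above 0.045 m).
It fails at once if the grip bar is taken between the fingers instead of being pushed (z of the grasp point in the frame of dial_top between -0.03 and 0.007 m and y of the grasp point in the frame of dial_top between -0.008 and 0.008 m and x of the grasp point in the frame of dial_top between -0.038 and 0.038 m).
It fails at once if the air scribe, the bottle or the jar is picked up, knocked over or shoved more than 20 mm (distance of any of air_scribe, glue_bottle, jar_glass from where it was at the start of the episode above 0.02 m or angle between any of glue_bottle, jar_glass's own z axis and vertical above 0.5 rad).
It also fails if it takes over 48 s, if anything falls off the work surface, if the arm or the gripper's body presses on something with over 40 N, if the wrist force passes 120 N, or if a joint passes its speed limit or range.

## Working session

There is one attempt and no reset: what is moved stays moved. The work goes in short steps, Python scripts to look and compute and a tool call to move; the robot and the scene stay as the last step left them, time stands still between calls to the robot, and variables do not carry over. Pictures are saved under pics/ and viewed, at most 10 in all, crops included, and the job is handed in when it is done.

Besides the shell and the picture viewer there is one more tool, called after ">>>" as name(argument=value, ...) on one line, values as JSON. apply_moves: Moves the arm, as the interface text tells. Its arguments: {"type":"object","properties":{"series":{"type":"string"},"squeeze":{"type":"number"}},"required":["series"]}

```bash
mkdir -p pics; cat > h.py <<'E'
import numpy as np, cv2
from bench import sense, snapshot, hand_in, grip_depth
def ray(s,u,v,z):
    K,d,T=np.array(s["intrinsics"]),np.array(s["dist"]),np.array(s["extrinsics"])
    p=cv2.undistortPoints(np.array([[[u,v]]],float),K,d)[0,0]
    r=T[:3,:3]@np.array([p[0],p[1],1]); o=T[:3,3]
    return o+r*(z-o[2])/r[2]
E
python3 - <<'E'
from h import *
print(sense(),grip_depth)
for n in("scene","top"):
    s=snapshot(n); cv2.imwrite(f"pics/{n}0.png",s["frame"]); np.savez(f"{n}0.npz",**s); print(n,np.round(s["extrinsics"],2).tolist(),np.array(s["intrinsics"]).tolist())
E
```

```text
{'time': 0.0, 'joint_pos': array([ 6.95332613e+01,  7.51435758e+00,  8.53285864e+01,  3.90002151e-04,
        8.72633677e+01, -4.89216937e+00]), 'qd': array([-0.01992719,  0.00135059,  0.04124337, -0.07181314,  0.01934714,
        0.06428771]), 'joint_efforts': array([ 2.65430208e-04, -5.69394457e+01, -5.00561321e+01, -2.21097525e-04,
        1.42069199e-02,  2.69623496e-05]), 'tool_pos': array([160.86820804, 577.45775033, 230.2589162 ]), 'tcp_rot': array([-1.79894109e+02, -9.45443910e-03,  1.64425403e+02]), 'ft_force': array([-0.23325609, -0.14207296,  0.26515025]), 'wrist_torque': array([-0.00496856,  0.0161201 , -0.02175899]), 'grip_force': 0.0, 'finger_gap': 85.45280993244765} 18.700000000000003
scene [[0.64, -0.56, 0.52, 7.84], [-0.77, -0.46, 0.44, -151.39], [-0.01, -0.68, -0.73, 712.87], [0.0, 0.0, 0.0, 1.0]] [[451.5704923393983, 0.0, 321.5626495460313], [0.0, 451.5704923393983, 231.4491270547213], [0.0, 0.0, 1.0]]
top [[-0.0, -0.98, 0.2, 269.24], [-1.0, 0.0, -0.01, 195.81], [0.01, -0.2, -0.98, 901.07], [0.0, 0.0, 0.0, 1.0]] [[498.2965492641326, 0.0, 323.0824234065252], [0.0, 498.2965492641326, 235.68940967605116], [0.0, 0.0, 1.0]]
```

View pics/top0.png

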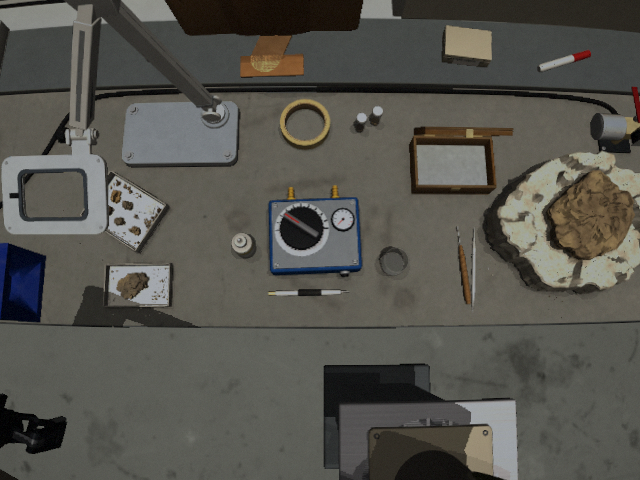

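View pics/scene0.png

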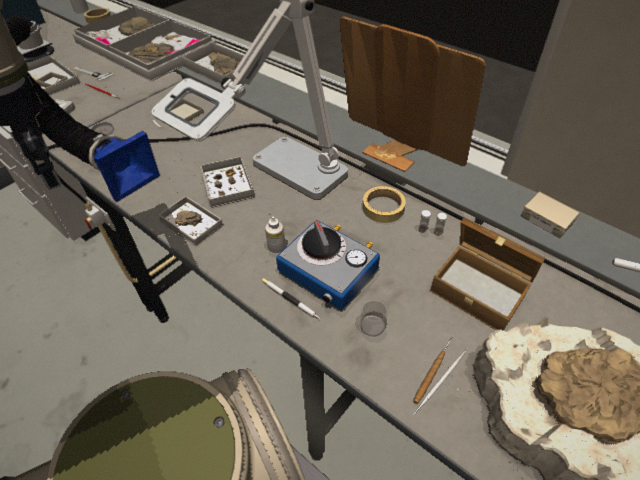

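```bash
python3 - <<'E'
from h import *
s=dict(np.load("top0.npz")); f=s["frame"]
c=f[180:290,225:415]; cv2.imwrite("pics/crop0.png",cv2.resize(c,None,fx=4,fy=4,interpolation=cv2.INTER_CUBIC))
hsv=cv2.cvtColor(f,cv2.COLOR_BGR2HSV).astype(int); roi=np.zeros(f.shape[:2],bool); roi[185:285,260:370]=1
H,S,V=hsv[...,0],hsv[...,1],hsv[...,2]
red=roi&((H<8)|(H>170))&(S>90)&(V>60)
v,u=np.nonzero(red); print("red",len(u),u.mean(),v.mean())
P=np.array([ray(s,a,b,95.5)[:2] for a,b in zip(u,v)]); e,w=np.linalg.eigh(np.cov(P.T)); print(P.mean(0),w[:,1],e)
# plate: grey face via minAreaRect of bright/plate or blue
blue=roi&(H>100)&(H<125)&(S>130)
v,u=np.nonzero(blue); r=cv2.minAreaRect(np.c_[u,v].astype(np.float32)); print("blue",len(u),r)
d=s["depth"]; 
for (a,b) in [(302,227),(290,215),(340,250),(315,290)]: print(a,b,d[b,a])
# depth cloud
K=s["intrinsics"];T=s["extrinsics"]
v,u=np.nonzero(roi&(d>0)); n=cv2.undistortPoints(np.c_[u,v].astype(float)[:,None],K,s["dist"])[:,0]
X=(T[:3,:3]@(np.c_[n,np.ones(len(n))]*d[v,u][:,None]).T).T+T[:3,3]
pl=X[(X[:,2]>45)&(X[:,2]<62)]; print("plate",pl.min(0),pl.max(0),np.median(pl[:,2])); r=cv2.minAreaRect(pl[:,:2].astype(np.float32)); print(r)
b=X[X[:,2]>88]; print("bar",len(b),b.mean(0), b[:,2].max()); e,w=np.linalg.eigh(np.cov(b[:,:2].T)); print(w[:,1],np.sqrt(e)*12**.5)
dk=X[(X[:,2]>66)&(X[:,2]<80)]; print("disc",len(dk),cv2.minEnclosingCircle(dk[:,:2].astype(np.float32)),np.median(dk[:,2]))
E
```

```text
red 37 296.7567567567568 217.86486486486487
[461.94429535 231.14942797] [0.08969526 0.99596926] [ 16.44448569 730.62928487]
blue 948 ((314.3015441894531, 235.73741149902344), (74.5186767578125, 91.2957763671875), 87.61405944824219)
302 227 826.6546
290 215 825.8467
340 250 856.383
315 290 889.2308
plate [377.29656514 119.6817323   45.07347074] [511.70531549 282.95480728  61.99592474] 55.561962449851535
((444.7301940917969, 201.81365966796875), (130.8647003173828, 160.2705535888672), 2.2007312774658203)
bar 281 [450.94339033 224.06567688  95.54600801] 100.44551598387079
[0.55384979 0.8326166 ] [11.31524825 66.66679759]
disc 1164 ((457.1388244628906, 202.53179931640625), 59.83720016479492) 72.14525139506856
```

View pics/crop0.png

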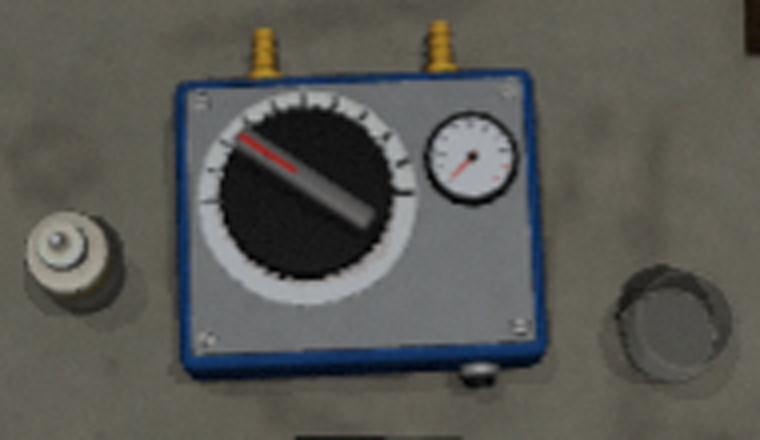

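The crop shows the bar with its red half pointing upper-left, its pointer end at about (285,213) in the full picture and the dial centre at about (302,227). Depth puts the bar top at 95.5 mm and the axis at about (451, 224). The bar stands 35.8° from console +y, which is stop 2, so the target is stop 6.

>>> apply_moves(series="-0.1 -0.065 0 0 1;-0.1 -0.065 0 0 1;-0.1 -0.065 0 0 1;-0.1 -0.065 0 0 1;-0.1 -0.065 0 0 1")

```text
time: 0.52
tool_pos: [279.9, 442.3, 230.7]
tcp_rot: [-180.0, -0.0, 164.5]
ft_force: [0.6, 0.0, 0.0]
finger_gap: 25.7
grip_force: 0.0
```

>>> apply_moves(series="-0.1 -0.065 0 0 1;-0.1 -0.065 0 0 1;-0.1 -0.065 0 0 1;-0.1 -0.065 0 0 1;-0.1 -0.065 0 0 1")

```text
time: 0.93
tool_pos: [398.3, 308.0, 231.0]
tcp_rot: [-180.0, -0.0, 164.4]
ft_force: [0.8, 0.3, -0.4]
finger_gap: -0.2
grip_force: 0.0
```

>>> apply_moves(series="-0.1 -0.065 0 0 1;-0.1 -0.065 0 0 1;0 0 0 0.052 1;0 0 0 0.052 1;0 0 0 0.052 1")

```text
time: 1.35
tool_pos: [445.3, 254.9, 230.7]
tcp_rot: [-179.9, -0.0, 146.1]
ft_force: [-0.0, 0.2, 0.2]
finger_gap: 0.2
grip_force: 0.0
```

>>> apply_moves(series="0 0 0 0 1;0 0 0 0 1;0 0 0 0 1")

```text
time: 1.6
tool_pos: [444.8, 256.0, 231.1]
tcp_rot: [-180.0, -0.0, 146.8]
ft_force: [-0.2, -0.1, 0.1]
finger_gap: 0.0
grip_force: 0.0
```

>>> apply_moves(series="0 0 0.1 0 1;0 0 0.1 0 1;0 0 0.1 0 1;0 0 0.09 0 1;0 0 0 0 1")

```text
time: 2.02
tool_pos: [440.8, 254.3, 108.0]
tcp_rot: [-179.5, -0.3, 146.7]
ft_force: [-0.4, -0.4, -0.7]
finger_gap: -0.2
grip_force: 0.0
```

```bash
python3 - <<'E'
from h import *
a=[]
for n,(y0,y1,x0,x1) in(("scene",(170,320,240,400)),("top",(160,300,225,385))):
    s=snapshot(n); a.append(cv2.resize(s["frame"][y0:y1,x0:x1],(400,375),interpolation=cv2.INTER_CUBIC))
cv2.imwrite("pics/pre.png",np.hstack(a)); print(sense()["tool_pos"])
E
```

```text
[444.08909303 255.76474873 113.83898429]
```

View pics/pre.png

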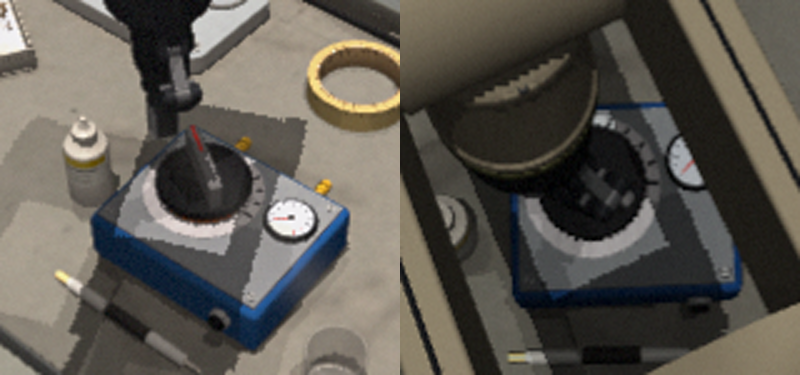

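The scene half shows the finger at about (165,115) in the crop, clear to the left of the pointer end. The arm hides much of the top view. I'll descend slowly and track the red line from the scene camera.

>>> apply_moves(series="0 0 0.04 0 1;0 0 0.04 0 1;0 0 0.022 0 1;0 0 0 0 1;0 0 0 0 1")

```text
time: 2.53
tool_pos: [444.7, 255.8, 83.4]
tcp_rot: [-180.0, -0.0, 146.6]
ft_force: [-0.3, 0.4, -0.0]
finger_gap: -0.5
grip_force: 0.0
```

```bash
cat >> h.py <<'E'
def look(z=95.5,s=None):
    s=s or snapshot("scene"); f=s["frame"]; h=cv2.cvtColor(f,cv2.COLOR_BGR2HSV).astype(int)
    m=np.zeros(f.shape[:2],bool); m[212:265,298:342]=1
    m&=((h[...,0]<8)|(h[...,0]>170))&(h[...,1]>100)&(h[...,2]>50)
    n,l,st,c=cv2.connectedComponentsWithStats(m.astype(np.uint8)); i=1+np.argmax(st[1:,4]); v,u=np.nonzero(l==i)
    P=np.array([ray(s,a,b,z)[:2] for a,b in zip(u,v)]); e,w=np.linalg.eigh(np.cov(P.T)); d=w[:,1]
    q=P.mean(0)-[451.4,224.1]; d=d*np.sign(d@q); A=lambda d:np.degrees(np.arctan2(d[0],d[1]))
    print("n",len(u),"px",u.mean().round(),v.mean().round(),"c",P.mean(0).round(1),"axis ang",A(d).round(1),"pos ang",A(q).round(1))
    t=sense(); print(t["tool_pos"].round(1),t["tcp_rot"].round(1),t["ft_force"].round(1),t["time"])
    return s
E
python3 - <<'E'
from h import *
look(s=dict(np.load("scene0.npz"))); look()
E
```

```text
n 20 px 318.0 225.0 c [460.5 238.7] axis ang 34.4 pos ang 31.8
[444.7 255.8  83.4] [-180.    -0.   146.6] [-0.3  0.4 -0. ] 2.5333
n 16 px 319.0 226.0 c [458.7 236.2] axis ang 34.1 pos ang 31.2
[445.1 255.9  83.9] [-180.     0.   146.6] [-0.1  0.4  0.4] 2.5833
```

>>> apply_moves(series="-0.008 0 0 0 1;-0.008 0 0 0 1;-0.004 0 0 0 1;0 0 0 0 1;0 0 0 0 1")

```text
time: 3.0
tool_pos: [450.2, 252.8, 84.0]
tcp_rot: [180.0, -0.0, 146.5]
ft_force: [-1.0, 1.6, 2.3]
finger_gap: -0.0
grip_force: 1.1
```

>>> apply_moves(series="-0.004 0.0028 0 0.026 1;-0.004 0.0028 0 0.026 1;-0.004 0.0028 0 0.026 1;-0.004 0.0028 0 0.026 1;0 0 0 0 1")

```text
time: 3.42
tool_pos: [456.1, 252.4, 83.9]
tcp_rot: [180.0, 0.0, 134.5]
ft_force: [1.2, 0.4, -0.0]
finger_gap: -0.4
grip_force: 0.0
```

```bash
python3 -c "
from h import *
look()"
```

```text
n 19 px 320.0 225.0 c [462.6 234.8] axis ang 48.3 pos ang 46.2
[456.1 252.2  83.8] [180.    0.  134.7] [-0.7 -0.7  0.1] 3.4667
```

>>> apply_moves(series="-0.004 0.0028 0 0.026 1;-0.004 0.0028 0 0.026 1;-0.004 0.0028 0 0.026 1;-0.004 0.0028 0 0.026 1;-0.004 0.0028 0 0.026 1")

```text
time: 3.88
tool_pos: [461.5, 251.5, 83.4]
tcp_rot: [-179.9, -0.2, 119.7]
ft_force: [-6.5, 10.0, 1.5]
finger_gap: 0.2
grip_force: 5.8
```

>>> apply_moves(series="-0.004 0.0028 0 0.026 1;-0.004 0.0028 0 0.026 1;-0.004 0.0028 0 0.026 1;0 0 0 0 1")

```text
time: 4.22
tool_pos: [467.0, 247.8, 83.6]
tcp_rot: [180.0, 0.0, 110.8]
ft_force: [0.4, -0.1, -0.1]
finger_gap: -0.1
grip_force: 0.0
```

```bash
python3 -c "
from h import *
s=look();cv2.imwrite('pics/mid.png',cv2.resize(s['frame'][170:290,240:400],None,fx=4,fy=4))"
```

```text
n 25 px 324.0 225.0 c [467.3 230. ] axis ang 69.9 pos ang 69.6
[466.9 247.9  83.6] [180.    0.  110.9] [-0.8  0.4 -0.6] 4.2667
```

View pics/mid.png

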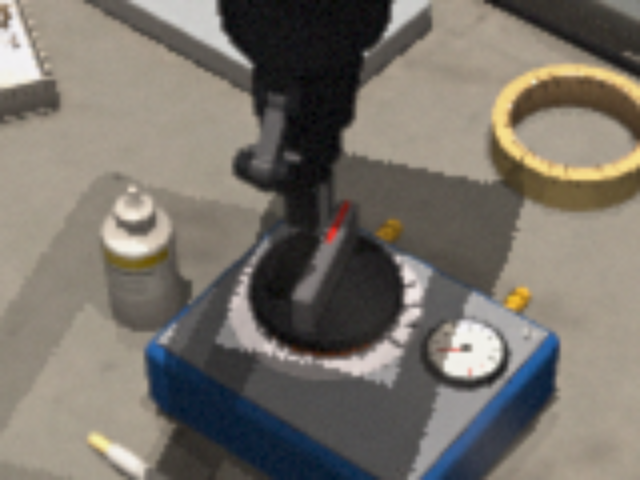

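The picture shows the red line at about (340,222) in the crop, with the finger behind it. The bar measures 69.9° against 69.6° expected, so two clicks are done.

>>> apply_moves(series="-0.004 0.0028 0 0.026 1;-0.004 0.0028 0 0.026 1;-0.004 0.0028 0 0.026 1;-0.004 0.0028 0 0.026 1;-0.004 0.0028 0 0.026 1")

```text
time: 4.68
tool_pos: [472.0, 244.2, 83.6]
tcp_rot: [-180.0, -0.1, 96.0]
ft_force: [-0.8, 1.2, -0.2]
finger_gap: -0.2
grip_force: 0.8
```

>>> apply_moves(series="0 0 0 0 1;0 0 0 0 1")

```text
time: 4.85
tool_pos: [472.4, 243.3, 83.7]
tcp_rot: [180.0, 0.0, 96.1]
ft_force: [-0.6, -0.9, -1.1]
finger_gap: 0.1
grip_force: 0.0
```

```bash
python3 -c "
from h import *
look()"
```

```text
n 19 px 326.0 226.0 c [468.1 224.7] axis ang 87.0 pos ang 87.8
[472.3 243.2  83.6] [-180.     0.    96.1] [ 0.3 -0.2 -1.3] 4.9
```

>>> apply_moves(series="-0.004 0.0028 0 0.026 1;-0.004 0.0028 0 0.026 1;-0.004 0.0028 0 0.026 1;-0.0027 0.0018 0 0.0175 1;-0.0027 0.0018 0 0.0175 1")

```text
time: 5.32
tool_pos: [475.7, 240.3, 83.8]
tcp_rot: [-180.0, -0.2, 83.0]
ft_force: [-0.3, 13.2, -1.7]
finger_gap: -0.3
grip_force: 6.5
```

>>> apply_moves(series="0 0 0 0 1;0 0 0 0 1")

```text
time: 5.48
tool_pos: [475.7, 240.4, 83.8]
tcp_rot: [-180.0, -0.2, 83.1]
ft_force: [-0.8, 11.2, -1.7]
finger_gap: -0.1
grip_force: 5.5
```

```bash
python3 -c "
from h import *
look()"
```

```text
n 23 px 327.0 226.0 c [468.6 224. ] axis ang 89.0 pos ang 90.3
[475.7 240.4  83.8] [-180.    -0.2   83.1] [-2.1 10.9 -2.5] 5.5333
```

>>> apply_moves(series="-0.002 0.0014 0 0.013 1;-0.002 0.0014 0 0.013 1;0 0 0 0 1;0 0 0 0 1")

```text
time: 5.87
tool_pos: [476.7, 236.7, 83.7]
tcp_rot: [180.0, 0.0, 80.1]
ft_force: [-0.7, 0.9, -0.5]
finger_gap: 0.0
grip_force: 0.0
```

```bash
python3 -c "
from h import *
look()"
```

```text
n 23 px 328.0 227.0 c [467.9 221.4] axis ang 98.7 pos ang 99.4
[476.7 236.7  83.6] [180.    0.   80.1] [ 0.  -0.   0.1] 5.9167
```

>>> apply_moves(series="0.015 0 0 0 1;0.015 0 0 0 1;0.015 0 0 0 1;0 0 -0.05 0 1;0 0 -0.07 0 1")

```text
time: 6.33
tool_pos: [477.3, 250.2, 117.7]
tcp_rot: [-179.8, 0.1, 80.0]
ft_force: [-0.2, -0.3, 0.8]
finger_gap: 0.2
grip_force: 0.0
```

>>> apply_moves(series="0.1 0 -0.05 0 1;0.1 0 0 0 1;0.1 0 0 0 1;0.1 0 0 0 1;0 0 0 0 1")

```text
time: 6.75
tool_pos: [499.8, 373.5, 134.6]
tcp_rot: [180.0, -0.1, 80.2]
ft_force: [0.1, -0.1, 0.1]
finger_gap: 0.1
grip_force: 0.0
```

```bash
python3 -c "
from h import *
s=look();t=snapshot('top')
cv2.imwrite('pics/four.png',np.hstack([cv2.resize(s['frame'][190:290,265:385],(400,333)),cv2.resize(t['frame'][190:280,262:370],(400,333))]))
d=t['depth'];T=t['extrinsics'];v,u=np.mgrid[185:285,260:370];u=u.ravel();v=v.ravel()
n=cv2.undistortPoints(np.c_[u,v].astype(float)[:,None],t['intrinsics'],t['dist'])[:,0]
X=(T[:3,:3]@(np.c_[n,np.ones(len(n))]*d[v,u][:,None]).T).T+T[:3,3]
b=X[(X[:,2]>88)&(X[:,2]<103)&(np.hypot(X[:,0]-451.4,X[:,1]-224.1)<40)]
e,w=np.linalg.eigh(np.cov(b[:,:2].T));q=w[:,1]*np.sign(w[0,1]);print(len(b),b.mean(0),np.sqrt(12*e),'top ang',np.degrees(np.arctan2(q[0],q[1])))"
```

```text
n 22 px 328.0 227.0 c [468.5 220.9] axis ang 100.2 pos ang 100.5
[499.6 371.3 134.3] [-180.    -0.    80.2] [-0.3 -0.9 -0. ] 6.8
14 [480.55603403 215.83217763  95.43023126] [4.2833208  9.07467649] top ang 64.96732241783792
```

View pics/four.png

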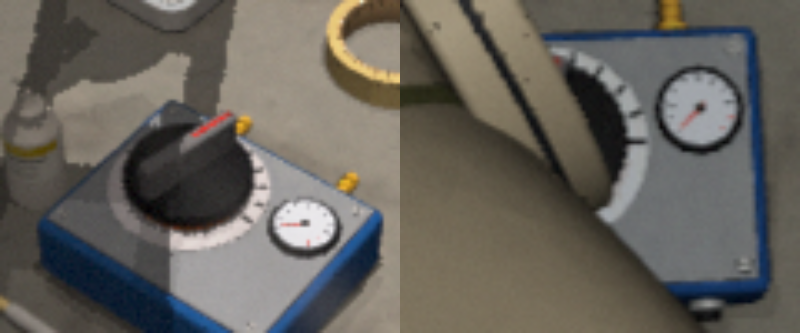

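The scene half shows the red end at about (212,125), well past the third stop, and the orange band is still visible. The arm covers the dial in the top view, so I'll measure the bar from the scene depth.

```bash
cat >> h.py <<'E'
def bar(s,lo=92,hi=99):
    d=s['depth'];T=s['extrinsics'];v,u=np.mgrid[200:285,280:365];u=u.ravel();v=v.ravel()
    n=cv2.undistortPoints(np.c_[u,v].astype(float)[:,None],s['intrinsics'],s['dist'])[:,0]
    X=(T[:3,:3]@(np.c_[n,np.ones(len(n))]*d[v,u][:,None]).T).T+T[:3,3]
    b=X[(X[:,2]>lo)&(X[:,2]<hi)&(np.hypot(X[:,0]-451.4,X[:,1]-224.1)<45)]
    e,w=np.linalg.eigh(np.cov(b[:,:2].T));q=w[:,1];a=np.degrees(np.arctan2(q[0],q[1]))%180
    c,sz,r=cv2.minAreaRect(b[:,:2].astype(np.float32))
    print(len(b),b.mean(0).round(1),'z95',np.percentile(b[:,2],95).round(1),np.sqrt(12*e).round(1),'ang',a.round(1),c,sz,r)
E
python3 -c "
from h import *
bar(dict(np.load('scene0.npz'))); s=snapshot('scene'); bar(s)"
```

```text
148 [449.2 222.6  94.4] z95 96.3 [10.4 67.6] ang 33.2 (449.8611145019531, 223.1717529296875) (66.50068664550781, 10.677206993103027) 56.47597885131836
154 [448.8 222.7  94.5] z95 96.3 [10.5 67. ] ang 99.1 (449.4730529785156, 222.9886932373047) (11.811314582824707, 65.6329574584961) 79.93289947509766
```

The bar has turned about 66°, so it may still be settling into the stop. I'll wait a moment and measure again.

>>> apply_moves(series="0 0 0 0 1;0 0 0 0 1;0 0 0 0 1;0 0 0 0 1;0 0 0 0 1")

```text
time: 7.32
tool_pos: [500.0, 368.0, 134.9]
tcp_rot: [180.0, -0.0, 79.9]
ft_force: [0.3, -0.2, -0.2]
finger_gap: -0.2
grip_force: 0.0
```

>>> apply_moves(series="0 0 0 0 1;0 0 0 0 1;0 0 0 0 1;0 0 0 0 1;0 0 0 0 1")

```text
time: 7.73
tool_pos: [499.9, 368.5, 134.7]
tcp_rot: [-180.0, 0.0, 80.0]
ft_force: [-0.0, -0.4, 0.3]
finger_gap: -0.2
grip_force: 0.0
```

```bash
python3 -c "
from h import *
for i in range(3): s=look(); bar(s)"
```

```text
n 21 px 328.0 227.0 c [467.8 221. ] axis ang 101.2 pos ang 100.8
[499.9 368.5 134.7] [-180.    0.   80.] [0.  0.1 0. ] 7.7833
154 [448.7 223.   94.4] z95 96.3 [10.5 67.7] ang 99.6 (449.903076171875, 223.33543395996094) (12.505728721618652, 66.77264404296875) 80.06104278564453
n 22 px 328.0 227.0 c [468.5 220.9] axis ang 100.2 pos ang 100.5
[499.9 368.5 134.7] [180.   0.  80.] [-0.1 -0.4  0. ] 7.8333
153 [448.8 223.   94.4] z95 96.6 [10.9 67.4] ang 100.0 (449.4966125488281, 223.48915100097656) (11.981072425842285, 66.42076110839844) 80.17479705810547
n 22 px 328.0 227.0 c [468.5 220.9] axis ang 100.2 pos ang 100.5
[499.9 368.5 134.7] [180.   0.  80.] [0.5 0.5 0.1] 7.8833
150 [449.3 223.1  94.4] z95 96.4 [10.5 67.6] ang 100.1 (450.3484802246094, 222.9874267578125) (11.825746536254883, 66.53398895263672) 80.10026550292969
```

>>> apply_moves(series="0.06 -0.08 -0.06 0 1;0.06 -0.1 -0.06 0 1;0.06 -0.1 -0.06 0 1;0.06 -0.1 0 0 1;0.06 -0.1 0 0 1")

```text
time: 8.3
tool_pos: [373.3, 483.9, 191.0]
tcp_rot: [179.9, -0.2, 79.9]
ft_force: [0.2, 1.1, -0.5]
finger_gap: 0.3
grip_force: 0.0
```

>>> apply_moves(series="0.08 -0.08 0 0 1;0.08 -0.08 0 0 1;0.08 -0.08 0 0 1;0 0 0 0 1")

```text
time: 8.63
tool_pos: [310.9, 569.9, 188.7]
tcp_rot: [-179.9, -0.1, 80.2]
ft_force: [0.1, 0.0, 0.8]
finger_gap: -0.2
grip_force: 0.0
```

```bash
cat >> h.py <<'E'
def topbar():
    t=snapshot('top'); out=[]
    for s in (dict(np.load('top0.npz')),t):
        d=s['depth'];T=s['extrinsics'];v,u=np.mgrid[185:285,260:370];u=u.ravel();v=v.ravel()
        n=cv2.undistortPoints(np.c_[u,v].astype(float)[:,None],s['intrinsics'],s['dist'])[:,0]
        X=(T[:3,:3]@(np.c_[n,np.ones(len(n))]*d[v,u][:,None]).T).T+T[:3,3]
        b=X[(X[:,2]>86)&(X[:,2]<103)&(np.hypot(X[:,0]-451.4,X[:,1]-224.1)<40)]
        e,w=np.linalg.eigh(np.cov(b[:,:2].T));q=w[:,1]
        print(len(b),b.mean(0).round(1),np.sqrt(12*e).round(1),'top ang',(np.degrees(np.arctan2(q[0],q[1]))%180).round(2))
    return t
E
python3 -c "
from h import *
t=topbar();cv2.imwrite('pics/top4.png',cv2.resize(t['frame'][180:290,245:385],None,fx=5,fy=5,interpolation=cv2.INTER_CUBIC))
bar(snapshot('scene'))"
```

```text
291 [450.6 223.7  95.3] [11.4 67.4] top ang 33.72
276 [450.6 224.   95.5] [11.3 67.8] top ang 99.89
152 [449.4 222.9  94.5] z95 96.3 [10.5 66.1] ang 99.8 (450.0915832519531, 223.22189331054688) (11.087028503417969, 67.02735137939453) 80.36429595947266
```

View pics/top4.png

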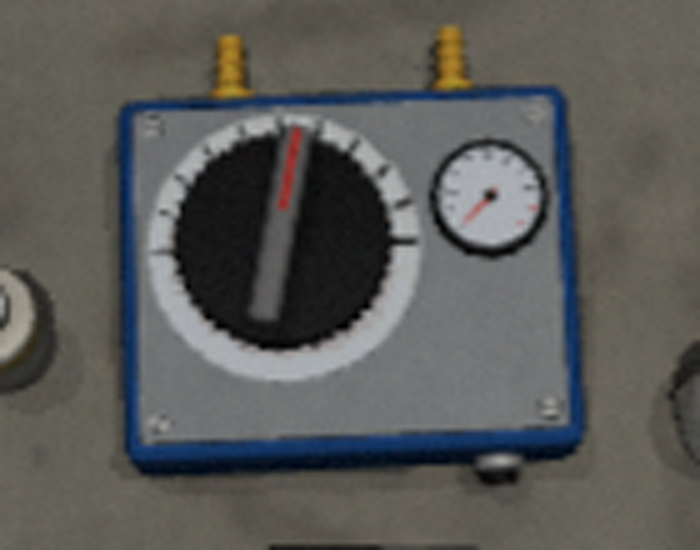

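It turned 66.2°, which is 3.7 clicks, so it stuck by friction short of stop 6. Same arc again, about 6° farther.

>>> apply_moves(series="-0.095 0.0743 0 0 1;-0.095 0.0743 0 0 1;-0.095 0.0743 0 0 1;-0.095 0.0743 0 0 1;-0.095 0.0743 0 0 1")

```text
time: 9.15
tool_pos: [401.5, 403.1, 188.7]
tcp_rot: [180.0, 0.0, 79.9]
ft_force: [0.6, 0.3, -0.4]
finger_gap: 0.2
grip_force: 0.0
```

>>> apply_moves(series="-0.095 0.0743 0 0 1;-0.095 0.0743 0 0 1;-0.095 0.0743 0 0 1;-0.095 0.0743 0 0 1;-0.06 0.047 0 0 1")

```text
time: 9.57
tool_pos: [480.6, 253.5, 188.9]
tcp_rot: [179.9, 0.1, 79.8]
ft_force: [1.4, 0.4, -0.6]
finger_gap: 0.1
grip_force: 0.0
```

>>> apply_moves(series="-0.035 0.0273 0 0.025 1;0 0 0.06 0.025 1;0 0 0.06 0 1;0 0 0 0 1;0 0 0 0 1")

```text
time: 9.98
tool_pos: [484.6, 244.7, 151.8]
tcp_rot: [-179.9, 0.1, 74.2]
ft_force: [0.2, -0.4, 0.8]
finger_gap: 0.6
grip_force: 0.0
```

>>> apply_moves(series="0 0 0 0 1;0 0 0 0 1")

```text
time: 10.15
tool_pos: [486.0, 246.3, 154.2]
tcp_rot: [179.9, -0.1, 74.3]
ft_force: [-0.2, 0.2, 0.4]
finger_gap: -0.1
grip_force: 0.0
```

>>> apply_moves(series="-0.002 -0.0153 0.06 0 1;0 0 0.06 0 1;0 0 0.05 0 1;0 0 0.035 0 1;0 0 0.02 0 1")

```text
time: 10.57
tool_pos: [480.4, 246.9, 84.5]
tcp_rot: [-180.0, 0.0, 74.3]
ft_force: [0.5, -0.3, -0.6]
finger_gap: 0.0
grip_force: 0.0
```

>>> apply_moves(series="0 0 0.01 0 1;0 0 0 0 1;0 0 0 0 1")

```text
time: 10.82
tool_pos: [481.3, 247.1, 83.1]
tcp_rot: [179.9, -0.0, 74.2]
ft_force: [0.1, 0.3, 0.2]
finger_gap: 0.1
grip_force: 0.0
```

>>> apply_moves(series="-0.012 0 0 0 1;-0.01 0 0 0 1;-0.008 0 0 0 1;-0.006 0 0 0 1;-0.004 0 0 0 1")

```text
time: 11.23
tool_pos: [477.6, 235.0, 82.5]
tcp_rot: [180.0, -0.0, 74.2]
ft_force: [0.4, 1.4, 0.0]
finger_gap: -0.1
grip_force: 0.0
```

>>> apply_moves(series="0 0 0 0 1;0 0 0 0 1;0 0 0 0 1")

```text
time: 11.48
tool_pos: [477.4, 235.3, 82.2]
tcp_rot: [-180.0, 0.0, 74.2]
ft_force: [0.1, 0.1, -0.3]
finger_gap: -0.1
grip_force: 0.0
```

```bash
python3 -c "
from h import *
s=look(); bar(s)"
```

```text
n 23 px 329.0 227.0 c [468.2 219.1] axis ang 105.4 pos ang 106.6
[477.4 235.3  82.2] [-180.     0.    74.2] [ 1.1 -0.1 -0.5] 11.5333
199 [453.9 224.5  94.5] z95 97.5 [21.4 67.5] ang 99.7 (453.98638916015625, 232.65843200683594) (31.594749450683594, 70.79533386230469) 74.11109924316406
```

>>> apply_moves(series="0.015 0 0 0 1;0.015 0 0 0 1;0.015 0 0 0 1;0 0 -0.05 0 1;0 0 -0.07 0 1")

```text
time: 11.95
tool_pos: [479.4, 248.3, 116.1]
tcp_rot: [-179.8, 0.2, 74.3]
ft_force: [0.3, 1.0, -0.1]
finger_gap: 0.3
grip_force: 0.0
```

>>> apply_moves(series="0.1 0 -0.05 0 1;0.1 0 0 0 1;0.1 0 0 0 1;0.1 0 0 0 1;0 0 0 0 1")

```text
time: 12.37
tool_pos: [514.0, 368.8, 132.8]
tcp_rot: [-180.0, -0.1, 74.4]
ft_force: [1.3, 0.6, 0.2]
finger_gap: 0.0
grip_force: 0.0
```

```bash
python3 -c "
from h import *
for i in range(3): s=look(); bar(s)"
```

```text
n 25 px 329.0 227.0 c [468.4 219.1] axis ang 107.5 pos ang 106.3
[513.6 366.5 132.6] [-180.    -0.    74.4] [ 0.1 -0.6 -0.4] 12.4167
152 [449.5 222.7  94.4] z95 96.6 [10.4 68.1] ang 106.2 (449.7817077636719, 223.03253173828125) (11.164530754089355, 66.20681762695312) 74.2247085571289
n 23 px 329.0 227.0 c [468.2 219.1] axis ang 105.4 pos ang 106.6
[513.4 365.  132.5] [-180.     0.    74.4] [-1.   0.5  0.3] 12.4667
151 [448.3 223.2  94.4] z95 96.4 [ 9.9 68.8] ang 105.6 (449.4871520996094, 223.35877990722656) (11.001959800720215, 67.1797866821289) 73.70796966552734
n 25 px 329.0 227.0 c [468.4 219.1] axis ang 107.0 pos ang 106.5
[513.3 364.  132.6] [-1.80e+02  1.00e-01  7.43e+01] [ 0.3 -0.3  0.4] 12.5167
151 [449.5 222.8  94.4] z95 96.2 [10.6 66.3] ang 106.2 (449.6033630371094, 223.32424926757812) (11.469897270202637, 66.83325958251953) 75.68296813964844
```

Now 72.3° from the start, which is four clicks, with the band still up. Next is moving over the axis to press.

>>> apply_moves(series="-0.101 -0.0145 0 0 1;-0.101 -0.0145 0 0 1;-0.101 -0.0145 0 0 1;-0.101 -0.0145 0 0 1;-0.099 -0.0145 0 0 1")

```text
time: 12.93
tool_pos: [450.7, 222.3, 133.0]
tcp_rot: [180.0, 0.0, 74.2]
ft_force: [0.7, -0.9, 0.7]
finger_gap: 0.2
grip_force: 0.0
```

>>> apply_moves(series="0 0 0 0 1;0 0 0 0 1;0 0 0 0 1;0 0 0 0 1")

```text
time: 13.27
tool_pos: [452.4, 224.8, 133.7]
tcp_rot: [179.9, -0.0, 74.2]
ft_force: [-0.1, -0.0, -0.0]
finger_gap: 0.1
grip_force: 0.0
```

>>> apply_moves(series="0 0 0.04 0 1;0 0 0.035 0 1;0 0 0.025 0 1;0 0 0.012 0 1;0 0 0 0 1")

```text
time: 13.68
tool_pos: [450.5, 224.2, 97.4]
tcp_rot: [-179.8, 0.1, 74.3]
ft_force: [-0.1, -0.5, 0.1]
finger_gap: 0.2
grip_force: 0.0
```

>>> apply_moves(series="0 0 0.006 0 1;0 0 0.006 0 1;0 0 0.006 0 1;0 0 0 0 1;0 0 0 0 1")

```text
time: 14.1
tool_pos: [452.3, 224.6, 95.0]
tcp_rot: [179.9, -0.0, 74.2]
ft_force: [-1.8, -0.5, 4.8]
finger_gap: 0.1
grip_force: 2.1
```

>>> apply_moves(series="0 0 0.005 0 1;0 0 0.005 0 1;0 0 0.005 0 1;0 0 0 0 1;0 0 0 0 1")

```text
time: 14.52
tool_pos: [452.4, 224.7, 90.8]
tcp_rot: [179.9, -0.1, 74.2]
ft_force: [-3.3, -0.4, 6.7]
finger_gap: 0.2
grip_force: 3.5
```

>>> apply_moves(series="0 0 0.004 0 1;0 0 0.004 0 1;0 0 0.004 0 1;0 0 0 0 1;0 0 0 0 1")

```text
time: 14.93
tool_pos: [453.0, 224.9, 89.2]
tcp_rot: [179.9, -0.1, 74.3]
ft_force: [-9.2, -3.3, 22.8]
finger_gap: 0.2
grip_force: 11.6
```

>>> apply_moves(series="0 0 0.004 0 1;0 0 0 0 1;0 0 0 0 1")

```text
time: 15.18
tool_pos: [453.2, 225.0, 89.0]
tcp_rot: [179.8, -0.1, 74.3]
ft_force: [-12.9, -6.0, 31.5]
finger_gap: 0.0
grip_force: 15.7
```

>>> apply_moves(series="0 0 -0.02 0 1;0 0 -0.04 0 1;0 0 -0.08 0 1;0 0 -0.05 0 1;0.1 0 0 0 1")

```text
time: 15.6
tool_pos: [461.9, 251.5, 146.4]
tcp_rot: [179.7, -0.1, 74.1]
ft_force: [0.2, -1.4, 1.1]
finger_gap: 0.0
grip_force: 0.0
```

>>> apply_moves(series="0.1 -0.04 -0.05 0 1;0.1 -0.08 -0.05 0 1;0.1 -0.08 0 0 1;0.1 -0.08 0 0 1;0.1 -0.08 0 0 1")

```text
time: 16.02
tool_pos: [396.2, 428.8, 172.9]
tcp_rot: [180.0, -0.1, 74.2]
ft_force: [1.6, -0.1, -0.3]
finger_gap: 0.3
grip_force: 0.0
```

>>> apply_moves(series="0.09 -0.09 0 0 1;0.09 -0.09 0 0 1;0.09 -0.09 0 0 1;0 0 0 0 1;0 0 0 0 1")

```text
time: 16.43
tool_pos: [339.2, 528.6, 171.9]
tcp_rot: [-180.0, 0.0, 74.4]
ft_force: [-0.7, 0.3, -0.4]
finger_gap: -0.2
grip_force: 0.0
```

```bash
python3 -c "
from h import *
t=topbar(); s=snapshot('scene'); bar(s,86,93); print(sense()['tool_pos'],sense()['ft_force'])
cv2.imwrite('pics/end.png',np.hstack([cv2.resize(s['frame'][190:310,255:400],(435,360)),cv2.resize(t['frame'][190:310,220:420],(365,219)) if 0 else cv2.resize(t['frame'][190:310,220:340],(360,360))]))"
```

```text
291 [450.6 223.7  95.3] [11.4 67.4] top ang 33.72
257 [451.4 224.   89.7] [11.1 67.2] top ang 105.89
153 [449.  223.2  88.4] z95 90.3 [10.6 65.9] ang 105.3 (450.59423828125, 223.5968475341797) (11.550762176513672, 66.71328735351562) 74.56835174560547
[340.87506294 526.63603499 171.8643602 ] [-0.10130346  0.36101053  0.25206703]
```

View pics/end.png

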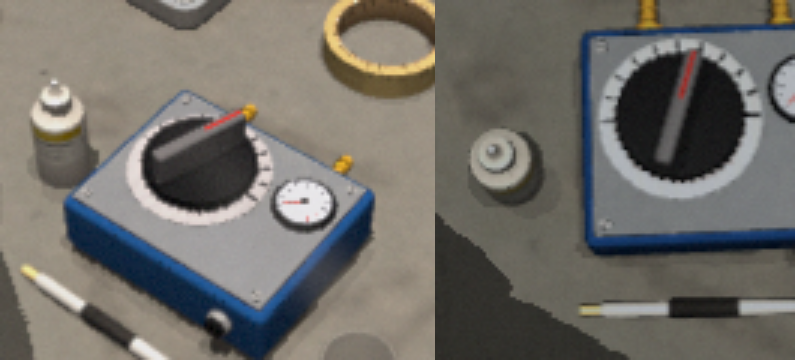

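The orange band has gone from the scene half, and the bar top measures 89.7 mm, fully down. The red pointer at about (688,75) in the crop has turned 72.2°. The bottle and the scribe are where they were.

```bash
python3 -c "
from bench import hand_in
print(hand_in())"
```

```text
the job is handed in; nothing more can be done
None
```

The dial is four clicks clockwise of its start (72.2° measured) and pressed fully home with the orange band gone; the bottle, scribe and jar were never touched, and the job is handed in.

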